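# Free and spring open a touch-latch kit chest

### The job

A plain round tub has been left standing on one of the two touch-latch lids of the kit chest. Push the tub gently with your fingertips, without pinching, lifting or tipping it, until it stands wholly on the fixed deck between the lids; then press the lid it stood on (a round mark near its front edge shows where) and let go, so that the catch releases and the lid springs ajar. Leave the other lid shut with the filter column standing on it, disturb nothing else, and finish clear of everything.

Things in the scene. Friction and masses are not known exactly. Their poses are not given: they have to be found in the camera images.
- chest: Low white kit chest fixed to the table, 190 mm deep (x, front to back), 384 wide (y), top 100 above the table; place and heading vary. Origin under its centre. Its top: in the middle a white fixed deck (136 wide, full depth), on each side a grey spring lid (113 wide, 172 deep, centred at y = +127 and -127). Lids and deck are flush within 1 mm: things slide across
- deck (a point): centre of the top face of the fixed deck, in the middle of the chest's top, 100 mm above the table; axes as the chest's
- pad_left (a point): round touch mark (22 mm, flat, drawn on the surface) of the left (+y of the chest) lid, on its upper face 22 mm from its front edge; moves with the lid
- pad_right (a point): round touch mark (22 mm, flat, drawn on the surface) of the right (-y of the chest) lid, on its upper face 22 mm from its front edge; moves with the lid
- lid_left (a joint): angle (rad) of the left (+y) lid, hinged at its back edge: 0 latched, grows as the front edge rises. Pressed at the mark with about 5 N it sinks 6 mm (-0.04) to a firm stop; as the finger then rises, the lid follows it up and stays ajar at about 0.47, front edge 78 mm up. Pressed in under 3 mm it stays latched; once released it cannot latch again
- lid_right (a joint): angle of the right (-y) lid; the same as lid_left
- tub_center (a point): centre (half-way up) of the loose empty open round tub, opaque off-white plastic, 55 mm tall, 90 g, 65 mm across its foot widening to 80 mm across the rim. It stands on one of the two lids, which one varies. This point's z is the tub's axis
- column_center (a point): centre (half-way up) of the loose small filter column standing on the other lid, 140 mm tall: blue foot 60 mm across, clear tube 32 mm across, blue funnel top 62 mm across. A bystander: leave it standing
- tall_column: bystander: loose filter column, 190 mm tall, 62 mm across, standing on the table; origin under its foot
- bucket: bystander: loose white bucket, 130 mm across, 110 mm tall, on the table; origin under its centre
- spare_tub: bystander: loose clear tub, 94 mm across, 50 mm tall, on the table behind the chest; origin under its centre
- jar: bystander: loose closed jar, 52 mm across, 70 mm tall, on the table behind the chest; origin under its centre
- carton: bystander: loose cardboard box 60 x 90 x 45 mm on the table; origin under its centre
- scoop: bystander: loose white spoon, 150 mm long, lying on the table to the right; its length along its x
Mind the look-alikes: they are no part of the job. Leave any green or red look-alike of the part that bears column_center alone.

How it is judged:
By the outcome, as a careful person would: the job done as asked, in the order asked, and still so for the second after the job is handed in, with the robot touching nothing.
It also fails if it takes over 48 s, if anything falls off the work surface, if the arm or the gripper's body presses on something with over 40 N, if the wrist force passes 120 N, or if a joint passes its speed limit or range.

### The arm

A 6-joint arm with a two-finger parallel gripper is mounted at the origin on the work surface. World frame = base frame: x ahead of the robot, y to its left, z up, the work surface at z = 0. Lengths are in mm, angles in rad, forces in N, time in s.
With the tool pointing down it reaches from about 375 to 975 mm from the base axis. Payload 3.8 kg.
Tool frame: the origin (TCP) lies at the very end of the fingers, on their centre line; the grasp point (between the pads) lies 19 mm behind it; z points along the fingers, y is the direction in which the jaws open and shut (so a half turn about z gives the same grasp; the last joint's range is limited). The gripper opens to 85 mm and grips with 20 to 120 N. Pads are 22 mm wide; open, the fingers measure 114 mm over their backs; the gripper's body (76 mm by 85 mm) begins 54 mm behind the grasp point. The pads swing forward as they close: fully open they stand 13 mm farther back than shut.
Start: joints at [-1.253, 0.264, 1.604, -0, 1.274, -0.037], TCP at [234.491, -632.955, 208.08] pointing down, gripper open.
Joint ranges: [-2.63, 2.63], [-0.94, 2.18], [0.31, 2.57], [-1.31, 4.45], [0, 2.66], [-2.55, 2.55]. Speed limits (rad/s): [2.57, 2.57, 3.14, 3.14, 3.14, 3.14].

### API

Orientations are given as a unit quaternion [x, y, z, w].
In Python, from workcell import telemetry, vision, order gives the robot as it stands.
- The arm moves only by the tool send_rows, never from a script. Its argument "series" is one flat list of numbers, 7 for each row, row after row: the turn, a rotation vector about the tool's x, y, z in degrees, then the shift along the tool's x, y, z in m, then the gripper's target within -1 to 1 (fully open at 1, half-way at 0, shut at -1). A call has 1 to 10 rows; each row shifts and turns the pose as measured when the row begins, along the tool's axes as they then stand; what a row does not reach is not made up. A row lasts 1/12 s, in which the tool goes at most 41.7 mm and 7.16 degrees, less where a joint would pass 70% of its speed; a pose out of reach is approached as far as the arm can. A call is refused whole if a number of a shift passes 0.0417 or a number of a turn 7.16, either way. A call with a gripper value outside its range is refused whole. The fingers move at their own pace and stop on an object; "squeeze" is the grip in N (left out, the last holds). Time passes only in rows, so rows that do not move let the fingers close. It gives the time, the measured TCP pose, the force and the opening at its end, in the units of the state.
- telemetry.get_obs(): the state, without advancing time (a new reading comes with each control period).
- vision.camera(name): name is "scene" or "top"; returns a dict with "frame" (384x512x3 uint8, blue, green, red), "z_map" (384x512 float32, mm along the optical axis (not along the pixel's ray), 0 where there is no reading), "fx", "fy", "cx", "cy" (pixels), "rvec" (rotation vector, rad) and "tvec" (3), from world to camera coordinates, as OpenCV has them. Camera axes: x right, y down, z forward; pixel columns grow to the right and rows downward; lengths in mm; the calibration is good to about 2 mm. A picture is of the moment at which its call begins.
- order.hand_in(): hands the job in, once; it reports no verdict.
The state is a dict: "t": time; "joint_positions": joint angles; "dq": joint speeds; "tau": joint torques, N m; "position": TCP position; "eef_rot": TCP orientation; "wrist_force": force on the tool from outside, world axes, zero at the start; "torque": the same for the moment, N m; "grip_width": opening from 0.0 (shut) to 1.0 (fully open).
Only numpy, scipy, OpenCV 4.12 (cv2) and the standard library are available. Lean on these libraries where they do the work, as an engineer would, in place of code of your own. Each camera call takes 0.05 s, during which the arm holds its last target.

## Working session

There is one attempt and no reset: what is moved stays moved. The work goes in short steps, Python scripts to look and compute and a tool call to move; the robot and the scene stay as the last step left them, time stands still between calls to the robot, and variables do not carry over. Pictures are saved under pics/ and viewed, and the job is handed in when it is done.

Besides the shell and the picture viewer there is one more tool, called after ">>>" by a JSON object that holds its "op" and its "data". send_rows: Moves the arm, as the interface text tells. Its arguments: {"type":"object","properties":{"series":{"type":"array","items":{"type":"number"}},"squeeze":{"type":"number"}},"required":["series"]}

```bash
mkdir -p pics; ls; python3 - <<'E'
from workcell import telemetry, vision
import cv2
print(telemetry.get_obs())
for n in("scene","top"):
    c=vision.camera(n); cv2.imwrite(f"pics/{n}0.png",c["frame"]); 
    import numpy as np; np.savez(f"{n}0.npz",**c)
    print({k:v for k,v in c.items() if k not in("frame","z_map")})
E
```

```text
pics
{'t': 0.0, 'joint_positions': array([-1.25290726e+00,  2.64764343e-01,  1.60541678e+00,  1.75281002e-05,
        1.27373894e+00, -3.68485129e-02]), 'dq': array([-1.16383451e-03, -6.68642869e-04, -5.58174312e-05,  9.35345972e-04,
        1.81838880e-04, -1.30069958e-03]), 'tau': array([-1.05688399e-03, -5.15114307e+01, -3.67317259e+01, -1.94145014e-04,
        1.29094213e-02, -7.57029596e-06]), 'position': array([ 234.23746362, -632.17944125,  206.7314903 ]), 'eef_rot': array([ 9.84311139e-01,  1.76437602e-01, -1.54691292e-04, -1.15340378e-03]), 'wrist_force': array([-0.35595394, -0.06575138, -1.17079815]), 'torque': array([-0.0282948 , -0.08205428,  0.02736631]), 'grip_width': 0.9961993780676055}
{'fx': 411.53712765076455, 'fy': 411.53712765076455, 'cx': 258.36874029229375, 'cy': 195.16860160876877, 'rvec': array([ 2.30417114,  1.15214885, -0.35143862]), 'tvec': array([-343.55714606, -320.11609749, 1575.90851511])}
{'fx': 408.99270587893716, 'fy': 408.99270587893716, 'cx': 255.41100676016055, 'cy': 189.07449626930907, 'rvec': array([ 2.18738388, -2.15882762,  0.12915057]), 'tvec': array([ -33.10575698,  601.61775266, 1505.91733657])}
```

View pics/scene0.png

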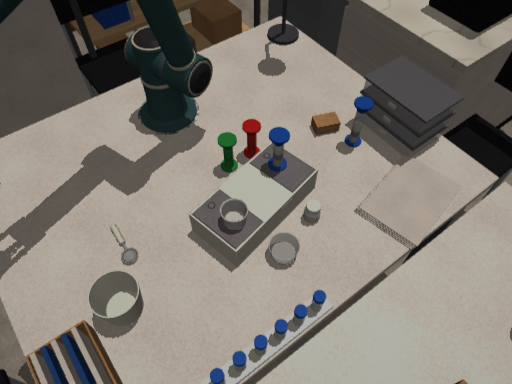

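View pics/top0.png

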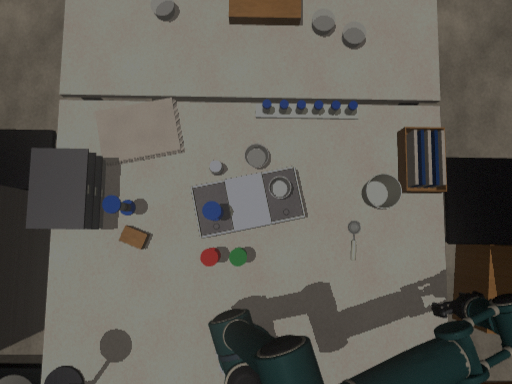

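The tub stands on the right (-y) lid, around (280,187) in the top view. The blue column is on the left lid at (213,211). Red and green look-alikes stand in front at (210,257) and (238,257). Next I'll zoom in and measure.

```bash
cat > h.py <<'E'
import numpy as np, cv2
def load(n): return dict(np.load(n))
def ray(c,uv,z):
    R=cv2.Rodrigues(c["rvec"])[0]; t=c["tvec"]; o=-R.T@t
    uv=np.atleast_2d(uv).astype(float)
    d=np.c_[(uv[:,0]-c["cx"])/c["fx"],(uv[:,1]-c["cy"])/c["fy"],np.ones(len(uv))]@R
    return o+d*((z-o[2])/d[:,2])[:,None]
def proj(c,P):
    K=np.array([[c["fx"],0,c["cx"]],[0,c["fy"],c["cy"]],[0,0,1]],float)
    return cv2.projectPoints(np.atleast_2d(P).astype(float),c["rvec"],c["tvec"],K,None)[0][:,0]
def cloud(c):
    R=cv2.Rodrigues(c["rvec"])[0]; z=c["z_map"]; v,u=np.indices(z.shape)
    p=np.stack([(u-c["cx"])/c["fx"]*z,(v-c["cy"])/c["fy"]*z,z],-1)-c["tvec"]
    return p@R
E
python3 - <<'E'
from h import *
for n,(x0,y0,x1,y1) in {"top":(180,140,320,270),"scene":(180,110,330,270)}.items():
    c=load(n+"0.npz"); im=c["frame"][y0:y1,x0:x1]
    cv2.imwrite(f"pics/{n}0z.png",cv2.resize(im,None,fx=4.5 if n=="top" else 3.7,fy=4.5 if n=="top" else 3.7,interpolation=cv2.INTER_CUBIC))
    p=cloud(c); z=p[...,2]; m=(abs(z-100)<12)&(c["z_map"]>0)&(p[...,0]>350)
    m=m.astype(np.uint8); k,l,s,ce=cv2.connectedComponentsWithStats(m)
    i=1+np.argmax(s[1:,4]); print(n,s[i],np.median(z[l==i]))
    P=p[l==i]; r=cv2.minAreaRect(P[:,:2].astype(np.float32)); print(r)
    # tub points
    m=(abs(z-155)<8)&(c["z_map"]>0)&(p[...,0]>350)
    Q=p[m]; print(n,'155:',len(Q))
    k,l,s,ce=cv2.connectedComponentsWithStats(m.astype(np.uint8))
    for i in range(1,k):
        if s[i,4]>15: print(s[i],p[l==i].mean(0),cv2.minEnclosingCircle(p[l==i][:,:2].astype(np.float32)))
E
```

```text
top [ 191  166  115   73 4834] 98.81878100995098
((549.314453125, 3.542083740234375), (190.50009155273438, 384.5023498535156), 12.087717056274414)
top 155: 222
[ 88 153   5  38  65] [647.02207998 548.27812247 155.43226049] ((641.2843017578125, 547.3448486328125), 64.1928482055664)
[269 176  23  23  97] [ 598.86186864 -109.5481651   153.24318981] ((597.0536499023438, -107.38783264160156), 39.71858596801758)
[ 87 193   4  16  29] [542.40313147 547.99592484 154.92363385] ((541.318603515625, 546.61474609375), 25.51141929626465)
[ 86 214   3  14  24] [474.76738639 548.76923693 154.69773869] ((473.3525390625, 549.008544921875), 22.216936111450195)
scene [ 189  142  129  112 5776] 97.51301258324963
((551.2952880859375, 4.07861328125), (192.47811889648438, 387.62835693359375), 12.166779518127441)
scene 155: 878
[407  36 105  39 350] [528.88813934 931.22550635 155.45095372] ((483.94659423828125, 1034.34814453125), 198.5419158935547)
[364  85  93  46 330] [615.29157224 569.44645765 155.09531375] ((581.3116455078125, 635.9147338867188), 155.5278778076172)
[357 110   9   5  23] [536.83872098 448.73054565 153.80639693] ((534.242431640625, 453.0325622558594), 13.936789512634277)
[273 152  11   7  35] [519.33777866 111.15611311 155.25040606] ((513.966796875, 116.86659240722656), 15.5726318359375)
[220 198  28  25 139] [ 591.45481066 -104.96208889  151.40914722] ((595.9176635742188, -108.13684844970703), 40.863182067871094)
```

View pics/top0z.png

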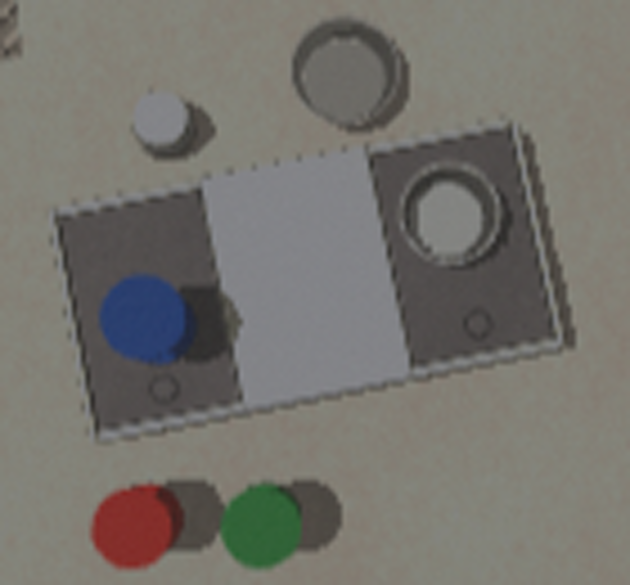

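View pics/scene0z.png

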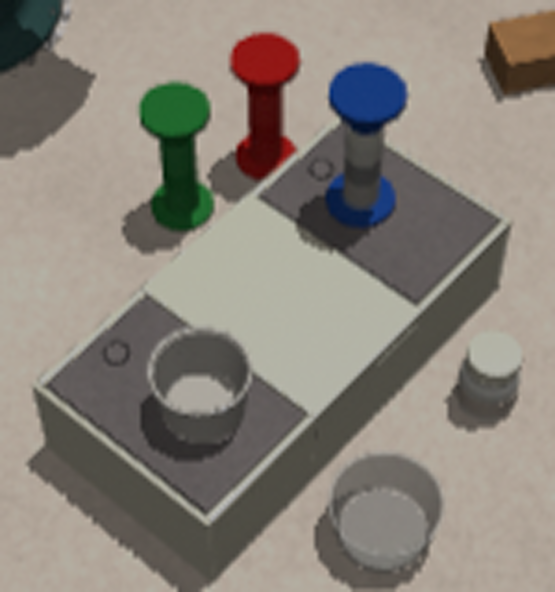

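>>> {"op": "send_rows", "data": {"series": [0,0,0,0.016,-0.0095,-0.002,0,0,0,0,0.032,-0.019,-0.002,0,0,0,0,0.032,-0.019,-0.002,0,0,0,0,0.032,-0.019,-0.002,0,0,0,0,0.032,-0.019,-0.002,0,0,0,0,0.032,-0.019,-0.002,0,0,0,0,0.032,-0.019,-0.002,0,0,0,0,0.032,-0.019,-0.002,0,0,0,0,0.032,-0.019,-0.002,0,0,0,0,0.032,-0.019,-0.002,0]}}

```text
t: 0.93
position: [461.0, -343.2, 222.1]
eef_rot: [0.985, 0.17, -0.002, -0.006]
wrist_force: [0.1, -0.8, 0.5]
grip_width: 0.497
```

```bash
cat > g.py <<'E'
from h import *
from scipy.spatial.transform import Rotation as Rt
C=np.array([549.8,3.8]);th=np.radians(12.1)
ex=np.array([np.cos(th),np.sin(th),0]);ey=np.array([-np.sin(th),np.cos(th),0])
def w(cx,cy,z): return np.r_[C,0]+cx*ex+cy*ey+[0,0,z]
def c(p): d=np.asarray(p)-np.r_[C,0]; return np.round([d@ex,d@ey,d[2]],1)
def rel(o,target,tilt=None):
    R=Rt.from_quat(o["eef_rot"])
    print("t",round(o["t"],2),"chest xyz",c(o["position"]),"F",np.round(o["wrist_force"],1),"gw",round(o["grip_width"],3))
    if target is not None: print("shift tool mm",np.round(R.inv().apply(w(*target)-o["position"]),1))
    if tilt is not None:
        a=np.radians(tilt); z=ey*np.sin(a)-np.array([0,0,1])*np.cos(a); y=ex; x=np.cross(y,z)
        T=Rt.from_matrix(np.c_[x,y,z]); print("turn deg",np.round(np.degrees((R.inv()*T).as_rotvec()),2))
E
python3 - <<'E'
from g import *
from workcell import telemetry
o=telemetry.get_obs(); rel(o,(22.8,-182,230),0)
t=load("top0.npz"); s=load("scene0.npz")
print("mark top",c(ray(t,(180+479/4.5-.4,140+323/4.5-.4),100)[0]),"scene",c(ray(s,(180+117/3.7-.4,110+353/3.7-.4),100)[0]))
# blue funnel
for n,cc in(("t",t),("s",s)):
    f=cc["frame"].astype(int); p=cloud(cc)
    m=(f[...,0]>f[...,2]+40)&(p[...,2]>225)&(p[...,2]<260)&(abs(p[...,1])<250)
    v,u=np.nonzero(m); print(n,len(u), c(ray(cc,(np.median(u),np.median(v)),240)[0]))
# tub rim circle per camera
for n,cc in(("t",t),("s",s)):
    p=cloud(cc); m=(p[...,2]>146)&(p[...,2]<162)&(np.hypot(p[...,0]-597,p[...,1]+107)<50)
    v,u=np.nonzero(m); e=cv2.fitEllipse(cv2.convexHull(np.c_[u,v].astype(np.int32))); print(n,e, c(ray(cc,e[0],155)[0]))
E
```

```text
t 0.93 chest xyz [-159.5 -320.6  222.1] F [ 0.1 -0.8  0.5] gw 0.497
shift tool mm [ 198.9 -113.7   -6.9]
turn deg [ -0.64  -0.43 -82.49]
mark top [ -62.  -128.6  100. ] scene [ -61.8 -127.   100. ]
t 275 [-14.6 121.8 240. ]
s 274 [-10.7 116.  240. ]
t ((279.603515625, 187.20785522460938), (22.334552764892578, 22.467975616455078), 46.388206481933594) [  22.5 -118.5  155. ]
s ((233.6807403564453, 210.24725341796875), (24.481645584106445, 27.915700912475586), 86.69779968261719) [  26.2 -121.   155. ]
```

>>> {"op": "send_rows", "data": {"series": [0,0,0,0.031,-0.018,-0.001,0,0,0,0,0.031,-0.018,-0.001,0,0,0,0,0.031,-0.018,-0.001,0,0,0,0,0.031,-0.018,-0.001,0,0,0,0,0.03,-0.017,0,0,0,0,-4,0.01,-0.006,0,0,0,0,-7,0,0,0,0,0,0,-7,0,0,0,0,0,0,-7,0,0,0,0,0,0,-7,0,0,0,0]}}

```text
t: 1.77
position: [590.5, -168.7, 224.8]
eef_rot: [0.896, 0.445, 0.0, -0.011]
wrist_force: [-0.2, -0.6, -0.2]
grip_width: 0.503
```

>>> {"op": "send_rows", "data": {"series": [0,0,-7,0,0,0,0,0,0,-7,0,0,0,0,0,0,-7,0,0,0,0,0,0,-7,0,0,0,0,0,0,-7,0,0,0,0,0,0,-7,0,0,0,0,0,0,-5,0,0,0,0,0,0,0,0,0,0,0]}}

```text
t: 2.43
position: [586.2, -158.8, 221.1]
eef_rot: [0.634, 0.773, 0.005, -0.015]
wrist_force: [0.1, 0.5, 0.6]
grip_width: 0.501
```

```bash
python3 - <<'E'
from g import *
from workcell import telemetry
o=telemetry.get_obs(); rel(o,(24,-182,200),18); print(o["joint_positions"])
E
```

```text
t 2.43 chest xyz [   1.5 -166.6  221.1] F [0.1 0.5 0.6] gw 0.501
shift tool mm [-15.6  23.   20.4]
turn deg [-0.51 16.35 -0.94]
[-0.31737072  0.14567531  1.72126763  0.01997074  1.29890858 -0.51933837]
```

>>> {"op": "send_rows", "data": {"series": [-0.2,5.5,-0.3,-0.006,0.008,0,0,-0.2,5.5,-0.3,-0.006,0.008,0,0,0,5.5,-0.3,-0.006,0.008,0,0,0,0,0,0,0,0,0]}}

```text
t: 2.77
position: [612.4, -164.7, 218.3]
eef_rot: [0.621, 0.766, 0.102, -0.13]
wrist_force: [0.0, -0.8, -1.2]
grip_width: 0.501
```

```bash
python3 - <<'E'
from g import *
from workcell import telemetry,vision
o=telemetry.get_obs(); rel(o,(24,-182,114),18); 
s=vision.camera("scene"); np.savez("s1.npz",**s); cv2.imwrite("pics/s1.png",cv2.resize(s["frame"][100:290,150:350],None,fx=3,fy=3))
E
```

```text
t 2.77 chest xyz [  25.9 -177.9  218.3] F [ 0.  -0.8 -1.2] gw 0.501
shift tool mm [-37.9  -1.4  97.2]
turn deg [-0.19 -1.04 -0.21]
```

View pics/s1.png

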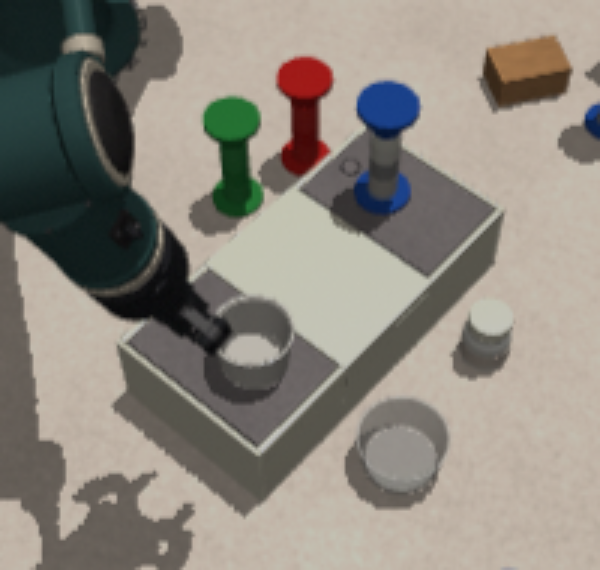

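The gripper, half open and tilted, is above the right end of the lid and short of the tub at (255,340). I'll lower it behind the tub.

>>> {"op": "send_rows", "data": {"series": [0,0,0,-0.008,0,0.018,0,0,0,0,-0.008,0,0.02,0,0,0,0,-0.008,0,0.02,0,0,0,0,-0.008,0,0.02,0,0,0,0,-0.004,0,0.01,0,0,0,0,0,0,0,0]}}

```text
t: 3.32
position: [612.8, -165.9, 124.8]
eef_rot: [0.625, 0.764, 0.1, -0.126]
wrist_force: [-0.2, 1.0, 0.9]
grip_width: 0.5
```

```bash
python3 - <<'E'
from g import *
from workcell import telemetry,vision
o=telemetry.get_obs(); rel(o,(24,-165,111),18); 
s=vision.camera("scene"); np.savez("s1.npz",**s); cv2.imwrite("pics/s2.png",cv2.resize(s["frame"][150:270,180:300],None,fx=4.8,fy=4.8))
E
```

```text
t 3.32 chest xyz [  26.1 -179.1  124.8] F [-0.2  1.   0.9] gw 0.5
shift tool mm [ 9.  -2.1 17.5]
turn deg [-0.08 -0.45 -0.63]
```

View pics/s2.png

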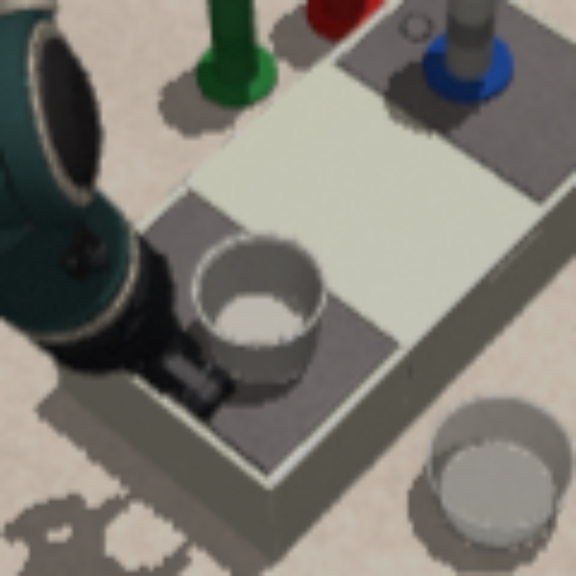

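>>> {"op": "send_rows", "data": {"series": [0,0,0,-0.002,-0.001,0.007,0,0,0,0,-0.002,-0.001,0.007,0,0,0,0,0,0,0,0,0,0,0,0.004,0,0.0013,0,0,0,0,0.004,0,0.0013,0,0,0,0,0.004,0,0.0013,0,0,0,0,0.004,0,0.0013,0,0,0,0,0.004,0,0.0013,0,0,0,0,0.004,0,0.0013,0,0,0,0,0.004,0,0.0013,0]}}

```text
t: 4.2
position: [608.5, -134.8, 118.2]
eef_rot: [0.625, 0.765, 0.101, -0.119]
wrist_force: [-0.3, -0.1, -0.3]
grip_width: 0.504
```

```bash
cat > look.py <<'E'
from g import *
from workcell import telemetry,vision
import sys
def tub(t):
    p=cloud(t); q=p-np.r_[C,0]; cx=q@ex; cy=q@ey
    m=(p[...,2]>144)&(p[...,2]<162)&(abs(cx-24)<50)&(cy>-170)&(cy<60)
    m&=(t["frame"].min(2)>60)
    v,u=np.nonzero(m)
    if len(u)<8: return
    e=cv2.fitEllipse(cv2.convexHull(np.c_[u,v].astype(np.int32))); print("tub rim",len(u),np.round(e[1],1),c(ray(t,e[0],155)[0]))
a=sys.argv
o=telemetry.get_obs(); rel(o,(24,float(a[2]),float(a[3])),18)
for n in("top","scene"):
    s=vision.camera(n); np.savez(n+"1.npz",**s); tub(s)
    if n=="scene": cv2.imwrite(f"pics/{a[1]}.png",cv2.resize(s["frame"][130:270,180:320],None,fx=4,fy=4))
E
python3 look.py s3 -38 111
```

```text
t 4.2 chest xyz [  28.4 -147.8  118.2] F [-0.3 -0.1 -0.3] gw 0.504
shift tool mm [102.2  -5.6  40.7]
turn deg [ 0.48 -0.   -0.48]
tub rim 105 [22.1 25.7] [  25.9 -117.7  155. ]
tub rim 114 [24.4 26.1] [  29.1 -113.2  155. ]
```

View pics/s3.png

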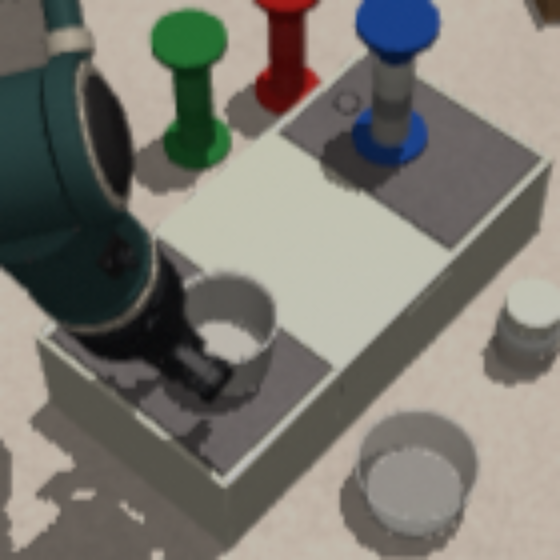

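>>> {"op": "send_rows", "data": {"series": [0,0,0,0.003,-0.001,0.003,0,0,0,0,0.003,-0.001,0.003,0,0,0,0,0.004,-0.0005,0.002,0,0,0,0,0.004,-0.0005,0.002,0,0,0,0,0.004,-0.0005,0.0015,0,0,0,0,0.004,-0.0005,0.0015,0]}}

```text
t: 4.8
position: [599.4, -110.2, 112.1]
eef_rot: [0.625, 0.765, 0.101, -0.119]
wrist_force: [0.9, -1.3, 0.6]
grip_width: 0.5
```

```bash
python3 look.py s4 -38 111
```

```text
t 4.8 chest xyz [  24.6 -121.8  112.1] F [ 0.9 -1.3  0.6] gw 0.5
shift tool mm [79.4 -1.6 26.8]
turn deg [ 0.53  0.08 -0.5 ]
tub rim 103 [22.6 23.3] [ 23.4 -92.7 155. ]
tub rim 104 [24.2 27.2] [ 28.1 -93.  155. ]
```

View pics/s4.png

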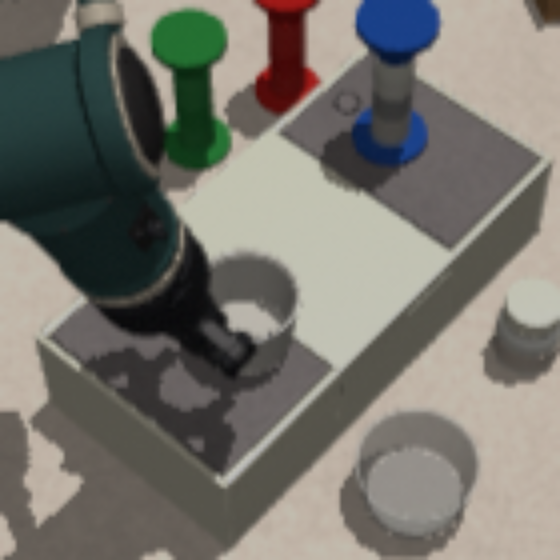

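>>> {"op": "send_rows", "data": {"series": [0,0,0,0.004,0,0.0014,0,0,0,0,0.004,0,0.0014,0,0,0,0,0.004,0,0.0014,0,0,0,0,0.004,0,0.0014,0,0,0,0,0.004,0,0.0014,0,0,0,0,0.004,0,0.0014,0,0,0,0,0.004,0,0.0014,0,0,0,0,0.004,0,0.0014,0,0,0,0,0.004,0,0.0014,0,0,0,0,0.004,0,0.0014,0]}}

```text
t: 5.73
position: [589.9, -64.3, 110.9]
eef_rot: [0.625, 0.765, 0.101, -0.119]
wrist_force: [0.1, -1.3, 0.3]
grip_width: 0.5
```

```bash
python3 look.py s5 -38 111
```

```text
t 5.73 chest xyz [ 25.  -75.  110.9] F [ 0.1 -1.3  0.3] gw 0.5
shift tool mm [35.2 -1.4 11.3]
turn deg [ 0.5   0.06 -0.49]
tub rim 102 [22.4 26.2] [ 20.8 -49.  155. ]
tub rim 101 [22.1 24. ] [ 30.7 -41.9 155. ]
```

View pics/s5.png

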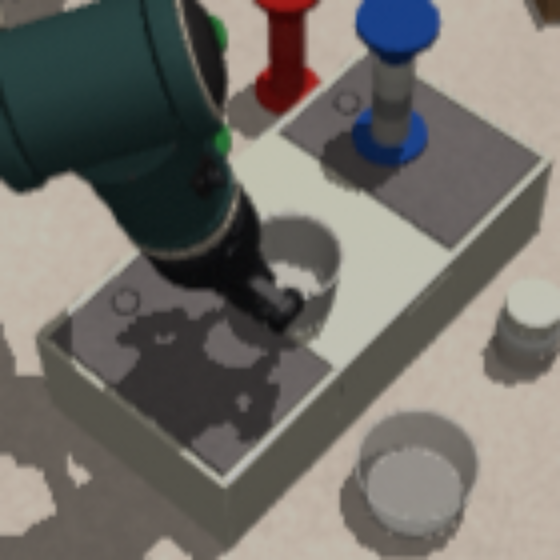

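>>> {"op": "send_rows", "data": {"series": [0,0,0,0.004,0,0.0014,0,0,0,0,0.004,0,0.0014,0,0,0,0,0.004,0,0.0014,0,0,0,0,0.004,0,0.0014,0,0,0,0,0.004,0,0.0014,0,0,0,0,0.004,0,0.0014,0,0,0,0,0.004,0,0.0014,0,0,0,0,0.003,0,0.001,0,0,0,0,0.002,0,0.0006,0,0,0,0,0,0,0,0]}}

```text
t: 6.67
position: [582.1, -26.2, 110.2]
eef_rot: [0.624, 0.765, 0.101, -0.119]
wrist_force: [0.9, 0.7, -1.5]
grip_width: 0.502
```

```bash
python3 look.py s6 -38 111
```

```text
t 6.67 chest xyz [ 25.3 -36.1 110.2] F [ 0.9  0.7 -1.5] gw 0.502
shift tool mm [-1.6 -1.3 -1.4]
turn deg [ 0.49  0.05 -0.45]
tub rim 101 [23.3 28.6] [ 22.6 -15.2 155. ]
tub rim 88 [23.9 34. ] [ 24.9 -18.5 155. ]
```

View pics/s6.png

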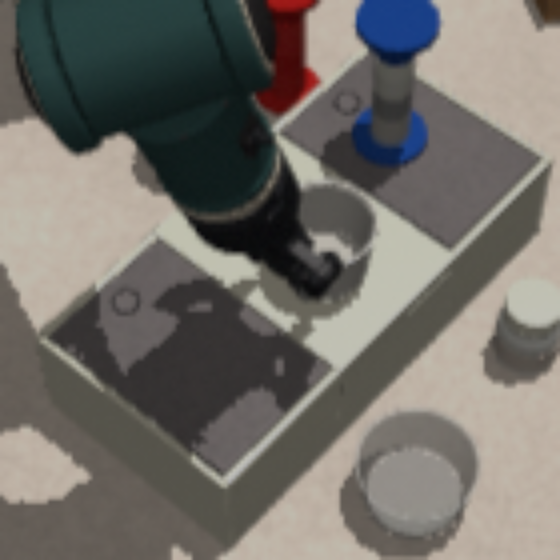

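>>> {"op": "send_rows", "data": {"series": [0,0,0,-0.006,0,-0.002,0,0,0,0,-0.01,0,-0.003,0,0,0,0,-0.012,0,-0.005,0,0,0,0,-0.012,0,-0.015,0,0,0,0,-0.012,-0.01,-0.02,0,0,-6,0,-0.008,-0.018,-0.018,-1,0,-6,0,-0.006,-0.018,0,-1,0,-6,0,-0.006,-0.018,0,-1,0,0,0,0,-0.018,0,-1,0,0,0,0,0,0,-1]}}

```text
t: 7.6
position: [520.0, -147.3, 150.1]
eef_rot: [0.636, 0.772, -0.004, 0.008]
wrist_force: [-0.4, -0.2, -0.1]
grip_width: -0.004
```

```bash
sed -i 's/(24,float(a\[2\]),float(a\[3\])),18/(float(a[4]),float(a[2]),float(a[3])),0/' look.py; python3 look.py s7 -127 112 -63
```

```text
t 7.6 chest xyz [ -60.8 -141.5  150.1] F [-0.4 -0.2 -0.1] gw -0.004
shift tool mm [15.1 -2.6 37.9]
turn deg [ 0.21  0.97 -1.05]
tub rim 96 [22.4 22.4] [ 24.   -5.6 155. ]
tub rim 149 [23.  26.9] [ 29.1  -9.2 155. ]
```

View pics/s7.png

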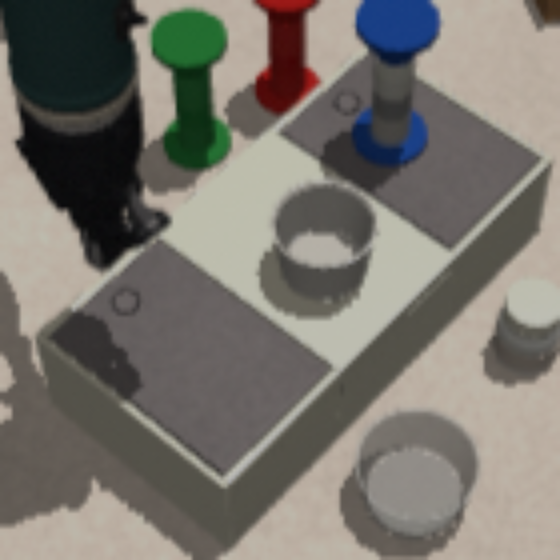

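The tub stands upright on the deck at about chest (25,-6), with roughly 20 mm or more of margin. Next is the press.

>>> {"op": "send_rows", "data": {"series": [0,0.4,-0.5,0.008,-0.001,0.012,-1,0,0.4,-0.5,0.006,-0.001,0.012,-1,0,0,0,0.001,0,0.006,-1,0,0,0,0,0,0,-1]}}

```text
t: 8.03
position: [521.0, -133.7, 117.3]
eef_rot: [0.63, 0.777, 0.003, 0.003]
wrist_force: [-0.4, -0.6, -0.3]
grip_width: 0.005
```

```bash
python3 look.py s8 -127 101 -63
```

```text
t 8.03 chest xyz [ -57.  -128.5  117.3] F [-0.4 -0.6 -0.3] gw 0.005
shift tool mm [ 1.4 -6.1 16.3]
turn deg [ 0.48  0.02 -0.17]
tub rim 91 [22.3 22.5] [ 24.1  -5.6 155. ]
tub rim 153 [23.  26.9] [ 28.8  -9.4 155. ]
```

View pics/s8.png

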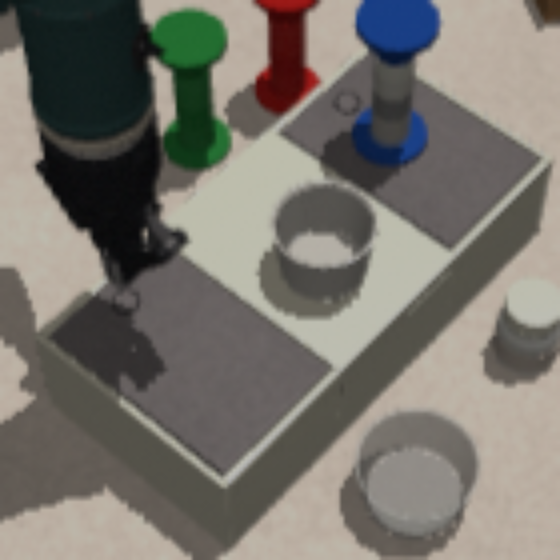

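>>> {"op": "send_rows", "data": {"series": [0,0,0,0.001,-0.004,0.004,-1,0,0,0,0,-0.002,0.006,-1,0,0,0,0,0,0.002,-1,0,0,0,0,0,0,-1]}}

```text
t: 8.47
position: [515.9, -134.5, 105.3]
eef_rot: [0.63, 0.777, 0.003, 0.004]
wrist_force: [-0.9, -0.1, -0.3]
grip_width: 0.0
```

>>> {"op": "send_rows", "data": {"series": [0,0,0,0,0,0.0015,-1,0,0,0,0,0,0.0015,-1,0,0,0,0,0,0.001,-1]}}

```text
t: 8.72
position: [516.2, -134.7, 101.4]
eef_rot: [0.63, 0.777, 0.003, 0.004]
wrist_force: [-0.8, 0.5, -0.3]
grip_width: 0.003
```

>>> {"op": "send_rows", "data": {"series": [0,0,0,0,0,0.0015,-1,0,0,0,0,0,0.0015,-1,0,0,0,0,0,0.0015,-1]}}

```text
t: 8.97
position: [516.9, -134.9, 97.2]
eef_rot: [0.63, 0.777, 0.004, 0.005]
wrist_force: [0.0, -0.5, 0.7]
grip_width: 0.001
```

>>> {"op": "send_rows", "data": {"series": [0,0,0,0,0,0.001,-1,0,0,0,0,0,0.001,-1]}}

```text
t: 9.13
position: [516.9, -134.9, 95.0]
eef_rot: [0.63, 0.777, 0.004, 0.005]
wrist_force: [-0.5, -0.1, -1.0]
grip_width: 0.002
```

>>> {"op": "send_rows", "data": {"series": [0,0,0,0,0,0.001,-1,0,0,0,0,0,0.001,-1]}}

```text
t: 9.3
position: [517.0, -134.9, 92.8]
eef_rot: [0.63, 0.777, 0.004, 0.005]
wrist_force: [0.6, -0.0, 0.3]
grip_width: 0.002
```

```bash
python3 look.py s9 -127 94 -63
```

```text
t 9.3 chest xyz [ -61.1 -128.7   92.8] F [ 0.6 -0.   0.3] gw 0.002
shift tool mm [ 1.7 -1.9 -1.2]
turn deg [ 0.68  0.15 -0.15]
tub rim 97 [22.4 22.4] [ 24.   -5.6 155. ]
tub rim 157 [22.9 26.9] [ 28.9  -9.2 155. ]
```

View pics/s9.png

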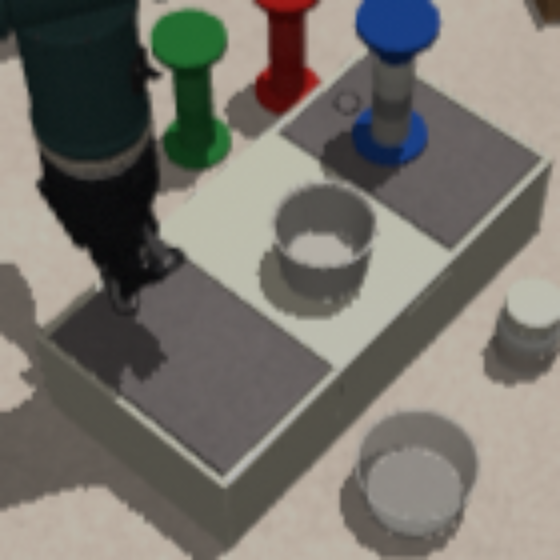

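>>> {"op": "send_rows", "data": {"series": [0,0,0,0,0,0.001,-1,0,0,0,0,0,0.001,-1]}}

```text
t: 9.57
position: [517.1, -134.9, 90.7]
eef_rot: [0.63, 0.777, 0.004, 0.005]
wrist_force: [0.0, -0.1, 0.2]
grip_width: 0.002
```

>>> {"op": "send_rows", "data": {"series": [0,0,0,0,0,0.001,-1,0,0,0,0,0,0.001,-1]}}

```text
t: 9.73
position: [517.2, -134.9, 88.6]
eef_rot: [0.63, 0.777, 0.004, 0.005]
wrist_force: [0.1, -0.1, -0.2]
grip_width: 0.001
```

```bash
cat > dz.py <<'E'
from g import *
from workcell import telemetry,vision
o=telemetry.get_obs(); rel(o,None); print(np.round(o["tau"],2), o["torque"], o["position"])
for n in("top","scene"):
    s=vision.camera(n); np.savez(n+"1.npz",**s)
    uv=proj(s,o["position"])[0]; print(n,"TCP px",uv)
    p=cloud(s); q=p-np.r_[C,0]; cx=q@ex; cy=q@ey; z=p[...,2]
    for nm,a,b in(("R",-120,-90),("R2",-170,-140),("deck",-55,-50)):
        r=[]
        for x0 in(-85,-70,-45,-20,10,40,70):
            m=(abs(cx-x0)<8)&(cy>a)&(cy<b)&(abs(z-100)<25); r.append(np.round(np.median(z[m]),1) if m.sum()>3 else None)
        print(n,nm,r)
    u,v=uv.astype(int); im=s["frame"][v-40:v+25,u-35:u+35].copy()
    im=cv2.resize(im,None,fx=8,fy=8,interpolation=cv2.INTER_CUBIC)
    cv2.circle(im,(int((uv[0]-u+35.5)*8),int((uv[1]-v+40.5)*8)),4,(0,0,255),1)
    cv2.imwrite(f"pics/dz_{n}_{o['t']:.2f}.png",im)
E
python3 dz.py; ls pics
```

```text
t 9.73 chest xyz [ -61.  -128.8   88.6] F [ 0.1 -0.1 -0.2] gw 0.001
[ 0.000e+00 -3.828e+01 -3.267e+01  2.000e-02 -4.000e-02  0.000e+00] [ 0.03000714 -0.00639904  0.01602725] [ 517.20201206 -134.91930825   88.6239239 ]
top TCP px [285.77089239 211.23287651]
top R [np.float64(97.7), None, None, None, np.float64(98.9), np.float64(98.3), np.float64(98.2)]
top R2 [None, None, None, None, None, np.float64(98.4), np.float64(100.0)]
top deck [np.float64(98.9), np.float64(99.8), np.float64(99.5), np.float64(97.1), np.float64(97.8), np.float64(96.9), np.float64(100.8)]
scene TCP px [211.35180567 207.64265521]
scene R [None, None, np.float64(97.8), np.float64(98.4), np.float64(98.1), np.float64(97.7), np.float64(97.8)]
scene R2 [np.float64(97.7), np.float64(97.8), np.float64(98.0), np.float64(98.5), np.float64(98.1), np.float64(98.0), np.float64(97.8)]
scene deck [np.float64(98.1), np.float64(98.2), np.float64(97.4), np.float64(96.4), np.float64(97.0), np.float64(95.7), np.float64(95.9)]
dz_scene_9.73.png
dz_top_9.73.png
s1.png
s2.png
s3.png
s4.png
s5.png
s6.png
s7.png
s8.png
s9.png
scene0.png
scene0z.png
top0.png
top0z.png
```

View pics/dz_scene_9.73.png

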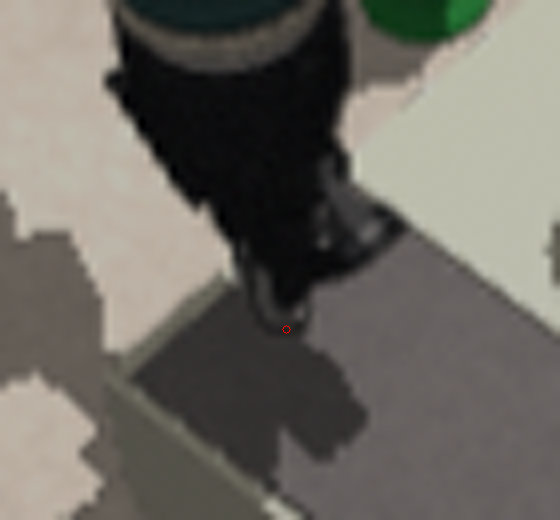

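View pics/dz_top_9.73.png

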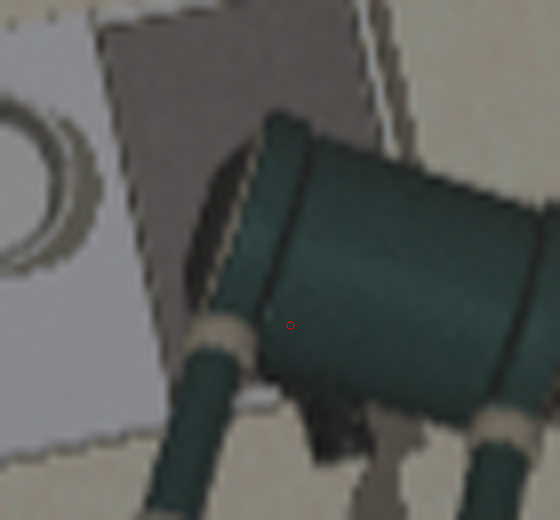

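```bash
python3 - <<'E'
from g import *
s=load("scene1.npz"); p=cloud(s)
q=p-np.r_[C,0]; cx=q@ex; cy=q@ey
np.set_printoptions(linewidth=200,suppress=True)
for v in range(192,216,2):
    print(v,[ (int(cx[v,u]),int(cy[v,u]),int(p[v,u,2])) for u in range(203,222,2)])
E
```

```text
192 [(-66, -144, 180), (-52, -147, 197), (-43, -148, 207), (-45, -139, 195), (-36, -140, 205), (-28, -140, 212), (-21, -139, 217), (-19, -133, 213), (-16, -129, 211), (-20, -118, 196)]
194 [(-71, -141, 163), (-55, -146, 184), (-48, -145, 189), (-46, -140, 185), (-41, -137, 188), (-53, -120, 158), (-48, -117, 159), (-20, -133, 203), (-13, -132, 208), (-9, -128, 208)]
196 [(-69, -144, 158), (-63, -142, 162), (-47, -147, 183), (-45, -142, 179), (-51, -130, 161), (-45, -128, 163), (-40, -125, 165), (-18, -136, 197), (-13, -133, 201), (-7, -131, 204)]
198 [(-154, -84, 0), (-66, -141, 148), (-56, -141, 158), (-47, -142, 167), (-44, -137, 165), (-39, -134, 165), (-27, -137, 181), (-11, -142, 202), (-8, -139, 202), (-3, -136, 203)]
200 [(-151, -87, -5), (-73, -137, 126), (-61, -139, 141), (-48, -142, 155), (-41, -141, 162), (-30, -142, 174), (-24, -140, 178), (-14, -141, 189), (-7, -140, 194), (-3, -136, 194)]
202 [(-88, -135, 99), (-86, -128, 93), (-61, -140, 132), (-56, -137, 132), (-48, -136, 139), (-33, -140, 159), (-22, -142, 172), (-15, -141, 178), (-53, -102, 96), (-48, -99, 97)]
204 
[... 364 characters left out ...]
3, -150, 98), (-69, -145, 98), (-64, -141, 97), (-59, -138, 99), (-54, -135, 100), (-52, -129, 96), (-47, -126, 97), (-41, -123, 100), (-36, -119, 100), (-33, -115, 99)]
210 [(-67, -155, 99), (-64, -150, 96), (-59, -147, 98), (-53, -144, 101), (-49, -140, 100), (-46, -135, 97), (-42, -131, 97), (-39, -126, 95), (-33, -123, 97), (-27, -120, 100)]
212 [(-65, -158, 95), (-58, -156, 99), (-56, -150, 94), (-51, -146, 95), (-46, -143, 97), (-41, -140, 98), (-38, -135, 95), (-33, -132, 97), (-28, -128, 98), (-21, -126, 102)]
214 [(-57, -165, 99), (-54, -160, 97), (-51, -155, 95), (-47, -151, 95), (-40, -149, 100), (-38, -143, 94), (-31, -142, 100), (-27, -137, 99), (-23, -133, 98), (-20, -128, 95)]
```

>>> {"op": "send_rows", "data": {"series": [0,0,0,0,0,0.001,-1,0,0,0,0,0,0.001,-1]}}

```text
t: 10.0
position: [517.2, -134.9, 86.5]
eef_rot: [0.63, 0.777, 0.004, 0.005]
wrist_force: [0.4, -0.1, 0.0]
grip_width: -0.0
```

>>> {"op": "send_rows", "data": {"series": [0,0,0,0,0,0.001,-1,0,0,0,0,0,0.001,-1]}}

```text
t: 10.17
position: [517.3, -134.9, 84.4]
eef_rot: [0.63, 0.777, 0.004, 0.005]
wrist_force: [0.0, 0.5, 0.4]
grip_width: -0.003
```

```bash
python3 dz.py
```

```text
t 10.17 chest xyz [ -60.8 -128.8   84.4] F [0.  0.5 0.4] gw -0.003
[-0.00e+00 -3.84e+01 -3.25e+01  2.00e-02 -4.00e-02  0.00e+00] [-0.00252413 -0.06756015  0.06156164] [ 517.32492608 -134.91170899   84.38559961]
top TCP px [285.66638469 211.25934692]
top R [np.float64(99.6), None, None, None, np.float64(99.1), np.float64(99.7), np.float64(99.7)]
top R2 [None, None, None, None, np.float64(96.1), np.float64(99.4), np.float64(99.1)]
top deck [np.float64(99.2), np.float64(96.4), np.float64(96.7), np.float64(95.2), np.float64(98.6), np.float64(98.9), np.float64(98.1)]
scene TCP px [211.50180526 208.44141961]
scene R [None, None, np.float64(97.6), np.float64(97.9), np.float64(98.3), np.float64(97.9), np.float64(97.8)]
scene R2 [np.float64(97.3), np.float64(98.6), np.float64(98.4), np.float64(97.6), np.float64(98.7), np.float64(98.5), np.float64(97.6)]
scene deck [np.float64(96.4), np.float64(95.9), np.float64(96.8), np.float64(98.1), np.float64(97.9), np.float64(96.8), np.float64(97.6)]
```

View pics/dz_scene_10.17.png

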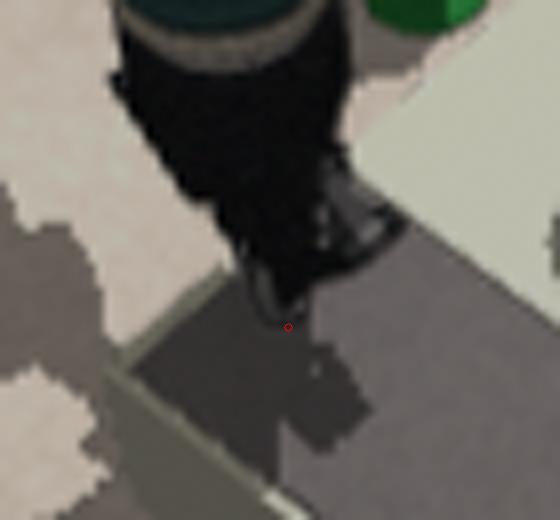

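```bash
python3 - <<'E'
from g import *
s=load("scene1.npz"); b=load("s1.npz")
im=s["frame"][180:225,190:235]
g=np.clip((im.astype(float)/90)**0.6*255,0,255).astype(np.uint8)
g=cv2.resize(g,None,fx=12,fy=12,interpolation=cv2.INTER_NEAREST)
# project finger box model corners at several z for reference
for z in(84,98):
    for x,y in((-61+14.5,-128.8-11),(-61+14.5,-128.8+11),(-61-14.5,-128.8-11),(-61,-128.8)):
        u=proj(s,w(x,y,z))[0]; cv2.circle(g,(int((u[0]-190+.5)*12),int((u[1]-180+.5)*12)),3,(0,0,255) if z==84 else (0,255,0),-1)
u=proj(s,w(-63,-127,98))[0];cv2.circle(g,(int((u[0]-190+.5)*12),int((u[1]-180+.5)*12)),6,(255,255,0),2)
cv2.imwrite("pics/enh.png",g)
E
```

```text
(no output)
```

View pics/enh.png

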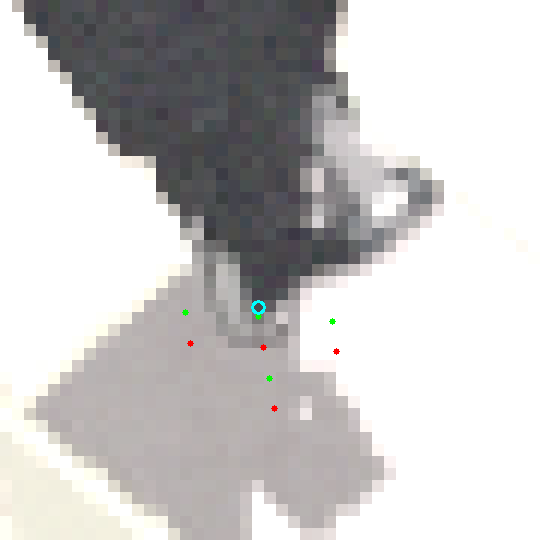

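>>> {"op": "send_rows", "data": {"series": [0,0,0,0,0,0.001,-1,0,0,0,0,0,0.001,-1]}}

```text
t: 10.43
position: [517.3, -134.9, 82.2]
eef_rot: [0.63, 0.777, 0.004, 0.005]
wrist_force: [0.1, -0.6, 0.2]
grip_width: -0.002
```

>>> {"op": "send_rows", "data": {"series": [0,0,0,0,0,0.001,-1,0,0,0,0,0,0.001,-1]}}

```text
t: 10.6
position: [517.4, -134.9, 80.1]
eef_rot: [0.63, 0.777, 0.004, 0.005]
wrist_force: [-0.4, 0.4, 0.3]
grip_width: -0.001
```

```bash
cp scene1.npz old.npz; python3 dz.py; python3 - <<'E'
from g import *
a=load("old.npz");s=load("scene1.npz")
r=[]
for k in(a,s):
    im=k["frame"][170:220,190:235]; g=np.clip((im.astype(float)/90)**0.6*255,0,255).astype(np.uint8)
    r.append(cv2.resize(g,None,fx=8,fy=8,interpolation=cv2.INTER_NEAREST))
cv2.imwrite("pics/cmp1.png",np.hstack(r))
E
```

```text
t 10.6 chest xyz [ -60.8 -128.9   80.1] F [-0.4  0.4  0.3] gw -0.001
[-0.000e+00 -3.852e+01 -3.233e+01  2.000e-02 -4.000e-02 -0.000e+00] [0.01864356 0.01613471 0.02506305] [ 517.40498363 -134.94359203   80.13507548]
top TCP px [285.57300585 211.29780614]
top R [np.float64(97.5), None, None, None, np.float64(98.4), np.float64(99.8), np.float64(100.1)]
top R2 [None, None, None, None, np.float64(100.3), np.float64(99.6), np.float64(99.5)]
top deck [np.float64(96.5), np.float64(98.3), np.float64(97.2), np.float64(97.0), np.float64(99.3), np.float64(98.0), np.float64(97.3)]
scene TCP px [211.63236267 209.2349072 ]
scene R [None, None, np.float64(97.5), np.float64(98.0), np.float64(98.0), np.float64(98.3), np.float64(98.1)]
scene R2 [np.float64(97.3), np.float64(99.0), np.float64(98.2), np.float64(98.6), np.float64(98.4), np.float64(97.6), np.float64(97.8)]
scene deck [np.float64(96.4), np.float64(96.9), np.float64(97.8), np.float64(97.5), np.float64(97.0), np.float64(98.4), np.float64(95.7)]
```

View pics/cmp1.png

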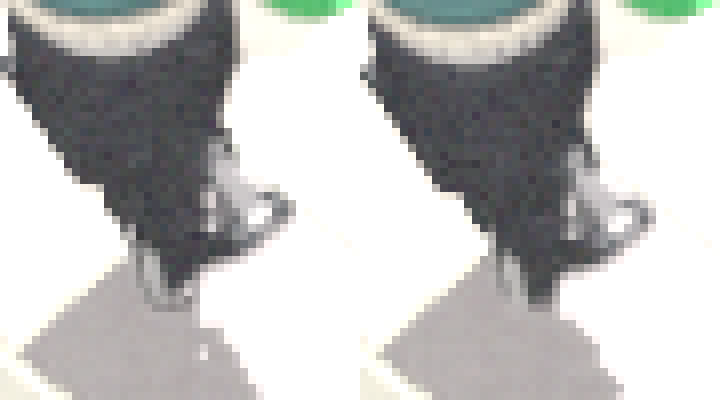

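>>> {"op": "send_rows", "data": {"series": [0,0,0,0,0,0.001,-1,0,0,0,0,0,0.001,-1]}}

```text
t: 10.87
position: [517.4, -134.9, 78.0]
eef_rot: [0.63, 0.777, 0.004, 0.005]
wrist_force: [-0.8, -0.9, -0.2]
grip_width: -0.0
```

>>> {"op": "send_rows", "data": {"series": [0,0,0,0,0,0.001,-1,0,0,0,0,0,0.001,-1]}}

```text
t: 11.03
position: [517.5, -135.0, 76.3]
eef_rot: [0.63, 0.777, 0.004, 0.005]
wrist_force: [-2.0, 0.7, 4.9]
grip_width: 0.001
```

```bash
python3 dz.py|head -2; python3 - <<'E'
from g import *
s=load("scene1.npz"); p=cloud(s)
q=p-np.r_[C,0]; cx=q@ex; cy=q@ey
for v in range(198,213):
    print(v,[ (int(cx[v,u]),int(cy[v,u]),int(p[v,u,2])) for u in range(204,217)])
im=s["frame"][180:225,190:235]; g=np.clip((im.astype(float)/60)**0.5*255,0,255).astype(np.uint8)
cv2.imwrite("pics/e2.png",cv2.resize(g,None,fx=12,fy=12,interpolation=cv2.INTER_NEAREST))
E
```

```text
t 11.03 chest xyz [ -60.7 -129.    76.3] F [-2.   0.7  4.9] gw 0.001
[ 1.000e-02 -3.615e+01 -3.102e+01  4.000e-02 -7.900e-01 -0.000e+00] [ 7.91221756e-02  3.56831762e-01 -1.69123465e-04] [ 517.52649852 -134.99890094   76.28817544]
198 [(-69, -142, 145), (-66, -141, 147), (-55, -146, 164), (-49, -147, 170), (-45, -146, 174), (-45, -143, 170), (-46, -139, 164), (-46, -135, 161), (-51, -128, 148), (-50, -125, 146), (-44, -126, 152), (-41, -125, 154), (-39, -124, 155)]
199 [(-67, -144, 145), (-65, -142, 145), (-64, -139, 143), (-49, -147, 166), (-47, -146, 166), (-44, -144, 167), (-45, -140, 161), (-50, -132, 148), (-46, -132, 152), (-43, -131, 155), (-42, -128, 152), (-38, -128, 155), (-21, -139, 184)]
200 [(-91, -127, 97), (-68, -141, 135), (-67, -138, 133), (-57, -142, 147), (-53, -142, 152), (-46, -143, 159), (-47, -139, 153), (-47, -136, 150), (-44, -134, 151), (-41, -133, 153), (-38, -132, 154), (-37, -130, 154), (-18, -141, 184)]
201 [(-90, -129, 95), (-75, -136, 118), (-65, -140, 132), (-60, -140, 138), (-54, -141, 145), (-49, -141, 149), (-46, -141, 152), (-45, -138, 149), (-43,
[... 1939 characters left out ...]
5), (-43, -126, 96)]
210 [(-67, -151, 95), (-64, -150, 97), (-61, -149, 100), (-60, -146, 96), (-57, -145, 98), (-54, -143, 99), (-54, -139, 94), (-52, -137, 94), (-49, -136, 97), (-48, -133, 93), (-46, -131, 94), (-41, -131, 99), (-42, -127, 94)]
211 [(-63, -155, 98), (-62, -152, 97), (-60, -150, 95), (-58, -148, 96), (-55, -147, 97), (-52, -146, 99), (-52, -142, 95), (-47, -142, 99), (-47, -138, 95), (-42, -139, 101), (-42, -135, 96), (-41, -132, 94), (-38, -130, 95)]
212 [(-63, -156, 94), (-60, -155, 96), (-59, -152, 93), (-57, -150, 93), (-52, -149, 97), (-51, -147, 96), (-50, -144, 94), (-47, -143, 96), (-43, -142, 99), (-42, -139, 96), (-40, -137, 96), (-36, -137, 99), (-35, -134, 97)]
```

View pics/e2.png

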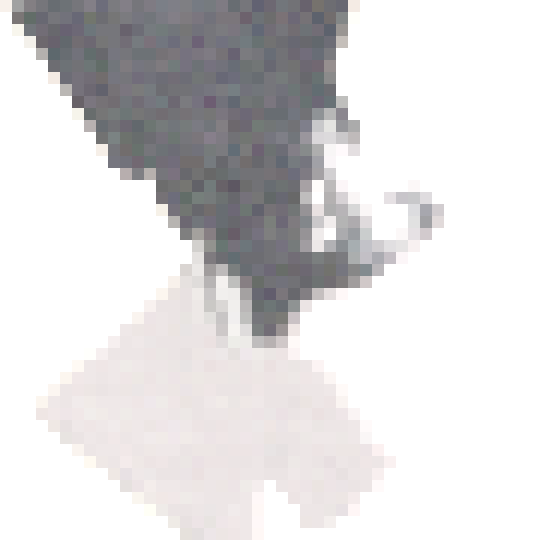

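>>> {"op": "send_rows", "data": {"series": [0,0,0,0,0,0.001,-1]}}

```text
t: 11.22
position: [517.5, -135.0, 75.8]
eef_rot: [0.63, 0.777, 0.004, 0.005]
wrist_force: [-3.7, 0.9, 4.4]
grip_width: -0.0
```

>>> {"op": "send_rows", "data": {"series": [0,0,0,0,0,0.001,-1]}}

```text
t: 11.3
position: [517.6, -135.0, 75.1]
eef_rot: [0.63, 0.777, 0.004, 0.005]
wrist_force: [-1.5, 0.4, 4.2]
grip_width: -0.001
```

>>> {"op": "send_rows", "data": {"series": [0,0,0,0,0,0.0015,-1,0,0,0,0,0,0.0015,-1]}}

```text
t: 11.47
position: [517.7, -135.0, 72.6]
eef_rot: [0.63, 0.777, 0.004, 0.005]
wrist_force: [-1.7, -0.3, 5.0]
grip_width: 0.0
```

```bash
python3 dz.py
```

```text
t 11.47 chest xyz [ -60.5 -129.    72.6] F [-1.7 -0.3  5. ] gw 0.0
[-1.000e-02 -3.650e+01 -3.122e+01  3.000e-02 -7.800e-01  1.000e-02] [ 0.12064058  0.35815589 -0.00872641] [ 517.6937716  -134.99873837   72.64167797]
top TCP px [285.40957605 211.32453927]
top R [np.float64(98.5), None, None, None, np.float64(97.1), np.float64(98.1), np.float64(99.0)]
top R2 [None, None, None, None, np.float64(98.9), np.float64(97.3), np.float64(99.0)]
top deck [np.float64(99.1), np.float64(102.1), np.float64(98.5), np.float64(98.4), np.float64(98.2), np.float64(98.9), np.float64(103.0)]
scene TCP px [211.8881096  210.65606041]
scene R [None, None, np.float64(93.8), np.float64(94.5), np.float64(95.5), np.float64(96.6), np.float64(97.7)]
scene R2 [np.float64(94.8), np.float64(93.7), np.float64(94.7), np.float64(94.9), np.float64(95.4), np.float64(95.9), np.float64(97.6)]
scene deck [np.float64(95.7), np.float64(98.7), np.float64(96.5), np.float64(97.8), np.float64(97.2), np.float64(97.7), np.float64(97.2)]
```

The lid is sinking under about 5 N, so contact is real. It came roughly 22 mm lower than the stated TCP would suggest. I'll press on to the stop.

>>> {"op": "send_rows", "data": {"series": [0,0,0,0,0,0.0015,-1,0,0,0,0,0,0.0015,-1]}}

```text
t: 11.73
position: [517.9, -135.0, 70.7]
eef_rot: [0.63, 0.777, 0.004, 0.005]
wrist_force: [-6.6, 2.3, 16.3]
grip_width: 0.001
```

>>> {"op": "send_rows", "data": {"series": [0,0,0,0,0,0.001,-1,0,0,0,0,0,0.001,-1]}}

```text
t: 11.9
position: [517.8, -135.0, 70.8]
eef_rot: [0.63, 0.777, 0.004, 0.005]
wrist_force: [-4.0, 1.9, 10.6]
grip_width: -0.002
```

>>> {"op": "send_rows", "data": {"series": [0,0,0,0,0,-0.002,-1,0,0,0,0,0,-0.003,-1,0,0,0,0,0,-0.003,-1,0,0,0,0,0,-0.004,-1,0,0,0,0,0,-0.004,-1,0,0,0,0,0,-0.004,-1]}}

```text
t: 12.4
position: [518.4, -134.9, 92.4]
eef_rot: [0.63, 0.777, 0.004, 0.005]
wrist_force: [-0.3, 2.0, 2.9]
grip_width: 0.0
```

```bash
python3 look.py s10 -127 94 -63;python3 dz.py|grep "R"
```

```text
t 12.4 chest xyz [ -59.8 -129.    92.4] F [-0.3  2.   2.9] gw 0.0
shift tool mm [ 2.  -3.2 -1.6]
turn deg [ 0.78  0.17 -0.15]
tub rim 94 [22.4 22.4] [ 24.   -5.6 155. ]
tub rim 155 [22.7 26.8] [ 28.6  -9.  155. ]
top R [np.float64(101.5), None, None, None, np.float64(106.3), np.float64(104.4), np.float64(101.1)]
top R2 [None, None, None, None, None, np.float64(102.9), np.float64(100.9)]
scene R [None, None, np.float64(111.1), np.float64(108.8), np.float64(106.0), np.float64(102.4), np.float64(99.1)]
scene R2 [np.float64(115.4), np.float64(115.3), np.float64(111.3), np.float64(108.3), np.float64(105.7), np.float64(103.0), np.float64(99.4)]
```

View pics/s10.png

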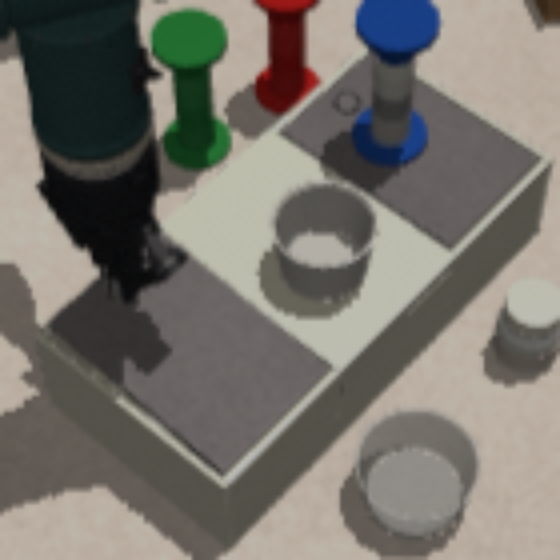

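The catch released and the lid is following the finger. I'll keep rising.

>>> {"op": "send_rows", "data": {"series": [0,0,0,0,0,-0.005,-1,0,0,0,0,0,-0.005,-1,0,0,0,0,0,-0.005,-1,0,0,0,0,0,-0.005,-1,0,0,0,0,0,-0.005,-1,0,0,0,0,0,-0.005,-1,0,0,0,0,0,-0.005,-1,0,0,0,0,0,-0.005,-1,0,0,0,0,0,-0.005,-1,0,0,0,0,0,-0.005,-1]}}

```text
t: 13.43
position: [517.0, -135.1, 144.8]
eef_rot: [0.63, 0.777, 0.004, 0.005]
wrist_force: [0.6, -0.1, -0.8]
grip_width: 0.0
```

```bash
python3 look.py s11 -127 94 -63
```

```text
t 13.43 chest xyz [ -61.2 -128.9  144.8] F [ 0.6 -0.1 -0.8] gw 0.0
shift tool mm [ 2.1 -2.5 50.8]
turn deg [ 0.71  0.18 -0.14]
tub rim 107 [23.4 39.7] [ 13.3 -28.4 155. ]
tub rim 239 [30.7 83.3] [ 23.6 -91.7 155. ]
```

View pics/s11.png

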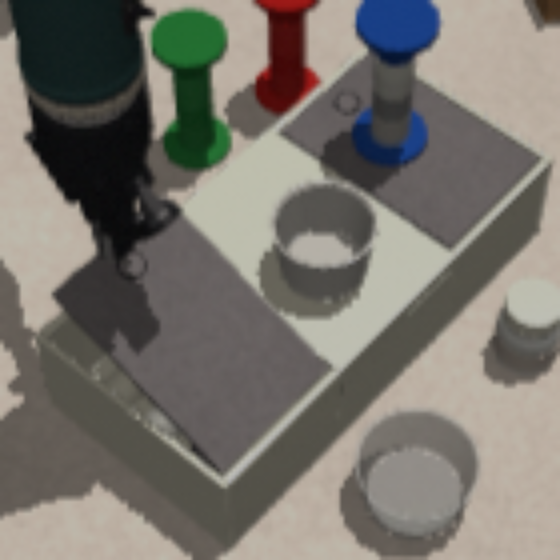

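The lid is ajar, with its mark visible at (133,265), and the wrist force is back near zero. Now I'll withdraw.

>>> {"op": "send_rows", "data": {"series": [0,0,0,0,0,-0.008,-1,0,0,0,0,0,-0.012,-1,0,0,0,0,0,-0.015,-1,0,0,0,0,0,-0.015,-1,0,0,0,0,0,-0.015,-1,0,0,0,-0.01,0,-0.015,-1,0,0,0,-0.02,0,-0.015,-1,0,0,0,-0.03,0,-0.01,-1,0,0,0,-0.03,0,0,-1,0,0,0,-0.03,0,0,-1]}}

```text
t: 14.37
position: [538.4, -250.3, 261.0]
eef_rot: [0.626, 0.78, 0.003, 0.003]
wrist_force: [0.3, 0.4, -0.2]
grip_width: 0.001
```

>>> {"op": "send_rows", "data": {"series": [0,0,0,-0.03,0,0,-1,0,0,0,-0.03,0,0,-1,0,0,0,-0.02,0,0,-1,0,0,0,-0.01,0,0,-1,0,0,0,0,0,0,-1,0,0,0,0,0,0,-1,0,0,0,0,0,0,-1,0,0,0,0,0,0,-1]}}

```text
t: 15.03
position: [557.9, -346.1, 266.4]
eef_rot: [0.628, 0.778, 0.003, 0.004]
wrist_force: [-0.3, 0.1, -0.1]
grip_width: 0.003
```

```bash
python3 dz.py; python3 - <<'E'
from g import *
for n in("top","scene"):
    s=load(n+"1.npz"); cv2.imwrite(f"pics/fin_{n}.png",s["frame"])
    p=cloud(s); q=p-np.r_[C,0]; cx=q@ex; cy=q@ey; z=p[...,2]
    m=(cx>-85)&(cx<80)&(cy>-170)&(cy<-90)&(z>90)&(z<200); a=np.polyfit(cx[m],z[m],1); print(n,"lid R angle",np.arctan(-a[0]))
    m=(cx>-85)&(cx<80)&(cy>80)&(cy<170)&(z>85)&(z<115); a=np.polyfit(cx[m],z[m],1); print("lid L",np.arctan(-a[0]))
    m=(z>146)&(z<162)&(abs(cx-24)<50)&(abs(cy+6)<47); v,u=np.nonzero(m); e=cv2.fitEllipse(cv2.convexHull(np.c_[u,v].astype(np.int32))); print("tub",c(ray(s,e[0],155)[0]))
E
```

```text
t 15.03 chest xyz [ -65.4 -343.9  266.4] F [-0.3  0.1 -0.1] gw 0.003
[-4.600e-01 -4.829e+01 -3.786e+01 -1.000e-02 -8.000e-02 -0.000e+00] [ 0.00988972  0.02055177 -0.01217416] [ 557.88954615 -346.1439524   266.39070293]
top TCP px [356.8719102  196.46579377]
top R [np.float64(97.1), np.float64(81.9), None, None, None, np.float64(120.8), np.float64(105.6)]
top R2 [np.float64(97.8), None, None, None, None, np.float64(120.6), np.float64(106.8)]
top deck [np.float64(98.3), np.float64(99.7), np.float64(101.4), np.float64(100.1), np.float64(99.2), np.float64(100.0), np.float64(100.6)]
scene TCP px [140.21279284 223.11011291]
scene R [None, None, None, None, None, np.float64(121.4), np.float64(107.0)]
scene R2 [np.float64(86.7), None, None, None, None, np.float64(121.1), np.float64(106.7)]
scene deck [None, None, None, None, np.float64(96.6), np.float64(97.5), np.float64(98.4)]
top lid R angle 0.4631404401879606
lid L 0.004389789222529951
tub [ 24.   -5.6 155. ]
scene lid R angle 0.467228269156245
lid L 0.01016039619000763
tub [ 28.4  -8.5 155. ]
```

View pics/fin_scene.png

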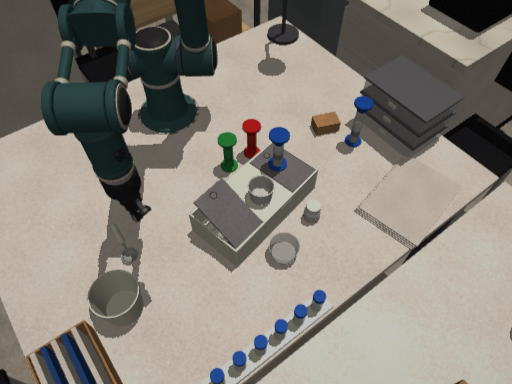

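View pics/fin_top.png

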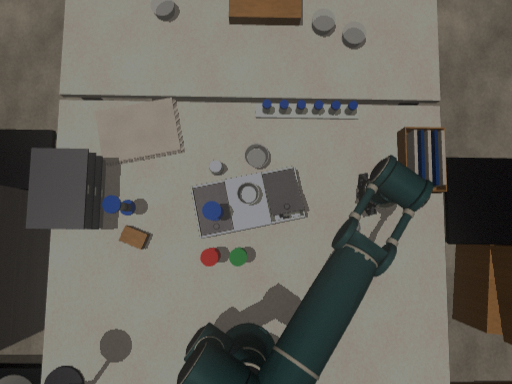

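The right lid is ajar at about 0.465 rad, and the tub is on the deck at top-view pixel (249,194). The column still stands on the shut left lid, nothing else has shifted, and the arm is clear.

```bash
python3 -c "
from workcell import order; print(order.hand_in())"
```

```text
the job is handed in; nothing more can be done
None
```

I pushed the tub off the right lid onto the fixed deck with half-open, tilted fingertips. Then I pressed the right lid's mark to its stop with the gripper shut, and the lid sprang ajar as the finger rose. The job was handed in at about 15 s.

**Last checks**
- **Tub:** it stands upright at about chest (24 to 28, -6 to -9) mm, wholly on the deck with roughly 20 mm to spare at the rim.
- **Lids:** the right lid is ajar at 0.463 and 0.467 rad in the two views. The left lid reads 0.004 and 0.010 rad, so it is shut, and the column still stands on it.
- **Bystanders:** comparing the final pictures with the first ones by eye, none of the other objects had moved.
- **Arm:** it finished clear at z = 266 mm with wrist force near zero. The highest force I read was about 18 N, while pressing the lid to its stop.

**One disagreement:** the lid first pushed back with the reported TCP at about 77 mm, though its top is at 100 mm. In the pictures the fingertip seemed to sink into the lid before any force showed. I went by force and watched the lid move, and it sank and released as described. I didn't find the cause.

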